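Pry the split retaining ring out of a lamp head

ROBOT

A 7-joint arm with a two-finger parallel gripper is mounted at the origin on the work surface. World frame = base frame: x ahead of the robot, y to its left, z up, the work surface at z = 0. Lengths are in m, angles in rad, forces in N, time in s.
With the tool pointing down it reaches from about 0.4 to 0.9 m from the base axis. Payload 5.5 kg.
Tool frame: the origin (TCP) lies midway between the tips of the shut fingers; the grasp point (between the pads) lies 19 mm behind it; z points along the fingers, y is the line along which they close (so a half turn about z gives the same grasp; the last joint's range is limited). The gripper opens to 92 mm and grips with 3 to 60 N. Pads are 19 mm wide; open, the fingers measure 130 mm over their backs; the gripper's body (75 mm by 190 mm) begins 47 mm behind the grasp point.
Start: joints at [-0.935, 0.501, -0.427, 1.55, 0.221, 1.138, -0.21], TCP at [0.237, 0.605, 0.227] pointing down, gripper open.
Joint ranges: [-2.88, 2.88], [-0.31, 2.03], [-1.54, 1.56], [0.2, 2.42], [-1.41, 4.55], [0.19, 2.02], [-2.57, 2.57]. Speed limits (rad/s): [2.57, 2.57, 3.14, 3.14, 3.14, 3.14, 3.14].

INTERFACE

Orientations are given as a 3x3 rotation matrix whose columns are the frame's x, y, z axes.
In Python, from cell import r, snapshot gives the robot as it stands.
- The arm moves only by the tool move_arm, never from a script. Its argument "commands" is a list that holds one entry, the list of rows, each a list of 7 numbers: the closure in counts, from 0 (fully open) to 255 (shut), then the shift along the world's x, y, z in cm, then the turn, a rotation vector about the world's x, y, z in rad. In form: [[[jaw, x, y, z, ax, ay, az], ...]]. A call has 1 to 5 rows; each row shifts and turns the commanded pose from where the row before left it; what a row does not reach is not made up. A row lasts 1/8 s, in which the tool goes at most 62.5 mm and 10.7 degrees, less where a joint would pass 70% of its speed; a pose out of reach is approached as far as the arm can. A call with a gripper value outside its range is refused whole. The fingers move at their own pace and stop on an object; "newtons" is the grip in N (left out, the last holds). Time passes only in rows, so rows that do not move let the fingers close. It gives the time, the measured TCP pose, the force, the opening and the grip force at its end, in the units of the state.
- r.sense(): the state, without advancing time (a new reading comes with each control period).
- snapshot(name): name is "scene" or "side" or "wrist"; returns a dict with "frame" (384x512x3 uint8, blue, green, red), "mtx" (3x3 intrinsics, pixels), "k1" (the pictures are not rectified: a ray, as slopes to the right and down, at radius r is drawn at 1 + k1 r^2 times it, then the intrinsics apply), "T" (4x4, takes a point from camera to world coordinates). Camera axes: x right, y up, looking along -z (the intrinsics and any distortion apply to the point x, -y, -z); pixel columns grow to the right and rows downward; lengths in m; the calibration is good to about 2 mm. A picture is of the moment at which its call begins. There is no depth.
- r.hand_in(): hands the job in; it is judged then, once.
The state is a dict: "time": time; "qpos": joint angles; "joint_vel": joint speeds; "tau": joint torques, N m; "tcp_pos": TCP position; "eef_rot": TCP orientation; "contact_force": force on the tool from outside, world axes, zero at the start; "ft_torque": the same for the moment, N m; "grip_width": finger opening in m; "gripper_force": force on a finger pad.
Only numpy, scipy, OpenCV 4.12 (cv2) and the standard library are available. Lean on these libraries where they do the work, as an engineer would, in place of code of your own. Each camera call takes 0.05 s, during which the arm holds its last target. There are 200 camera calls.

TASK

Open the lamp head: take the wooden-handled pick from its rubber mat, put the pick's tip through the notch in the lamp's rim and under the end of the split steel ring, and lift that end with the pick until it snaps up past the two sprung catches and stays up on them. Then lay the pick back on the mat, take the ring off and lay it flat on the floor of the grey tray, without dropping it. Do not press on the lamp's glass, and leave the spool, jar and screwdriver where they are.

Things in the scene. Friction and masses are not known exactly. Their poses are not given: they have to be found in the camera images.
- lamp: Round black lamp head, fixed upright on the bench, 132 mm outside diameter (150 mm at the flange, 8 mm high, at its foot), rim 62 mm high, open on top, bore radius 54.5 mm. Origin: centre of its underside; z up; its x points horizontally from the centre out through the notch. Inside, a ledge 46 mm high (radius 44 to 54.5 mm) carries the ring; it is cut away at the notch.
- seat (a point): Middle of the ring's seat on the lamp's axis, 49.5 mm above the bench (centre height of the wire when the ring is seated); axes as the lamp's.
- notch (a point): Middle of the notch, a 48 degree gap in rim and ledge, open to the top and outside, 44 mm wide at the bore and 54 mm outside. Point 60 mm from the lamp's axis along the lamp's x and 37 mm above the bench: a good height for the pick to pass, between the notch's floor (28 mm) and the seated ring's underside (46 mm). Axes as the lamp's.
- ring_end (a point): Point on the ring's wire near one end, where the pick goes under it: 50 mm from ring_centre along the ring's x; at the start over the middle of the notch. The wire runs on 11 mm past it to the end (on -y; then a 22 mm gap). 49.5 mm above the bench when seated; lift it to 70 mm to clear the catches; it then stays 65 to 68 mm high and can be pinched, a finger inside, a finger outside.
- ring_centre (a point): Centre of the split steel ring (107 mm outside diameter, 7 mm round wire, about 90 g), half-way up the wire; z is the ring's axis, x points to ring_end. With ring_end up on the catches the opposite side stays down on the ledge, the ring tilted about 0.17 rad.
- pick_handle (a point): Centre of the pick's wooden handle, 100 x 22 x 24 mm (long along x, 22 wide along y, 24 high); x points along the pick to its tip. Handle and shank are in one line; the pick weighs about 80 g and lies on the mat with this point 15 mm above the bench. Its centre of mass lies close to this point.
- pick_tip (a point): The very tip of the pick, 135 mm ahead of pick_handle along the pick's x, at the same height. The last 35 mm is a straight round steel point 5 mm thick, the shank before it 6 mm.
- mat: Black rubber mat, 260 x 150 x 3 mm, fixed flat on the bench, long along its x; origin at the centre of its underside. The pick starts on it.
- tray: Empty shallow grey tray, fixed on the bench, 220 x 190 mm outside (along its x, y), 18 mm high with 5 mm walls and a 5 mm floor; origin at the centre of its underside. It and the mat may swap sides.
- lens: The lamp's glass inside the ledge, radius 43.5 mm, its top 29.5 mm above the bench (light chips to 30 mm); origin on the lamp's axis at bench height. Not to be pressed.
- spool: Aluminium spool standing on the bench beyond the lamp, 56 mm diameter, 50 mm high; bystander.
- jar: Small jar, 50 mm diameter, 50 mm high, beyond the lamp; bystander.
- driver: Black screwdriver, 170 mm long, lying beyond the lamp; bystander.
- catch_a (a joint): Sprung catch, a 12 mm steel ball standing 5.5 mm out of the bore, 58 mm above the bench, 34 degrees to the lamp's +y side of the notch. 0 = sprung out, grows to 0.008 m as it is pushed outwards into the rim (1 to 2 N). It holds the ring down and springs out again below the ring once that has passed; lifting the end past both catches takes 2 to 5 N at the notch.
- catch_b (a joint): The other catch, the same, 50 degrees to the lamp's -y side of the notch.
There are look-alikes about, which are no part of the job. Of the things shaped like the part that bears ring_end, the bare steel one is meant.

How it is judged:
By the outcome, as a careful person would: the job done as asked, in the order asked, and still so for the second after the job is handed in, with the robot touching nothing.
It also fails if it takes over 61 s, if anything falls off the work surface, if the arm or the gripper's body presses on something with over 40 N, if the wrist force passes 120 N, or if a joint passes its speed limit or range.

## Working session

There is one attempt and no reset: what is moved stays moved. The work goes in short steps, Python scripts to look and compute and a tool call to move; the robot and the scene stay as the last step left them, time stands still between calls to the robot, and variables do not carry over. Pictures are saved under pics/ and viewed, at most 10 in all, crops included, and the job is handed in when it is done.

Besides the shell and the picture viewer there is one more tool, called after "Request:" as a command line: name --argument value ..., lists and objects as JSON in quotes. move_arm: Moves the arm, as the interface text tells. Its arguments: {"type":"object","properties":{"commands":{"type":"array","items":{"type":"array","items":{"type":"array","items":{"type":"number"}}}},"newtons":{"type":"number"}},"required":["commands"]}

```bash
ls; mkdir -p pics; cat > h.py <<'E'
import numpy as np, cv2
from cell import r, snapshot
def shot(n, fn):
    s=snapshot(n); cv2.imwrite(f'pics/{fn}.png', s['frame']); np.savez(f'pics/{fn}.npz', **{k:s[k] for k in('mtx','k1','T','frame')}); return s
def load(fn): return dict(np.load(f'pics/{fn}.npz'))
def ray(s,u,v):
    K=s['mtx'];k=float(s['k1']); d=np.array([(u-K[0,2])/K[0,0],(v-K[1,2])/K[1,1]]); p=d.copy()
    for _ in range(30): p=d/(1+k*(p@p))
    T=s['T']; return T[:3,3], T[:3,:3]@np.array([p[0],-p[1],-1])
def onz(s,u,v,z):
    o,d=ray(s,u,v); return o+d*(z-o[2])/d[2]
def proj(s,P):
    T=s['T'];K=s['mtx'];k=float(s['k1']); c=T[:3,:3].T@(np.array(P)-T[:3,3]); p=np.array([c[0],-c[1]])/-c[2]; p=p*(1+k*(p@p))
    return np.array([K[0,0]*p[0]+K[0,2],K[1,1]*p[1]+K[1,2]])
E
python3 - <<'E'
from h import *
a=[shot(n,n+'0')['frame'] for n in('scene','side')]
s=load('scene0');print(s['T'].round(3),s['mtx'],s['k1']);s=load('side0');print(s['T'].round(3))
b=[cv2.resize(x,(800,600),interpolation=cv2.INTER_CUBIC) for x in a]
cv2.imwrite('pics/sc.png',b[0]);cv2.imwrite('pics/si.png',b[1])
print(r.sense())
E
```

```text
pics
[[ 0.019 -0.725  0.689  1.17 ]
 [ 1.     0.01  -0.017  0.005]
 [ 0.005  0.689  0.725  0.699]
 [ 0.     0.     0.     1.   ]] [[412.87183401   0.         259.52174121]
 [  0.         412.87183401 188.56180767]
 [  0.           0.           1.        ]] -0.14621907125735273
[[-0.981  0.148 -0.128  0.472]
 [-0.195 -0.704  0.682  0.547]
 [ 0.011  0.694  0.72   0.631]
 [ 0.     0.     0.     1.   ]]
{'time': 0.1, 'qpos': array([-0.93479637,  0.50179258, -0.42680878,  1.55133247,  0.22082313,
        1.13827368, -0.21031625]), 'joint_vel': array([ 1.57446650e-04, -2.41347299e-03, -9.57881051e-05, -3.17686218e-03,
        1.05601920e-03,  2.04036054e-03,  1.35411966e-04]), 'tau': array([-1.19502557e-02, -5.67870212e+01, -5.83875418e+00, -2.79916245e+01,
       -6.89116213e-02,  2.40410533e-02,  2.06290980e-05]), 'tcp_pos': array([0.2365599 , 0.60476016, 0.22576344]), 'eef_rot': array([[-9.31325852e-01,  3.64186326e-01, -6.90451135e-04],
       [ 3.64186976e-01,  9.31324470e-01, -1.60589578e-03],
       [ 5.81887527e-05, -1.74706557e-03, -9.99998472e-01]]), 'contact_force': array([ 0.15052169, -1.13680302, -0.21851753]), 'ft_torque': array([-0.00870765,  0.02190671,  0.02639208]), 'gripper_force': 0.0, 'grip_width': 0.09155636606632496}
```

View pics/sc.png

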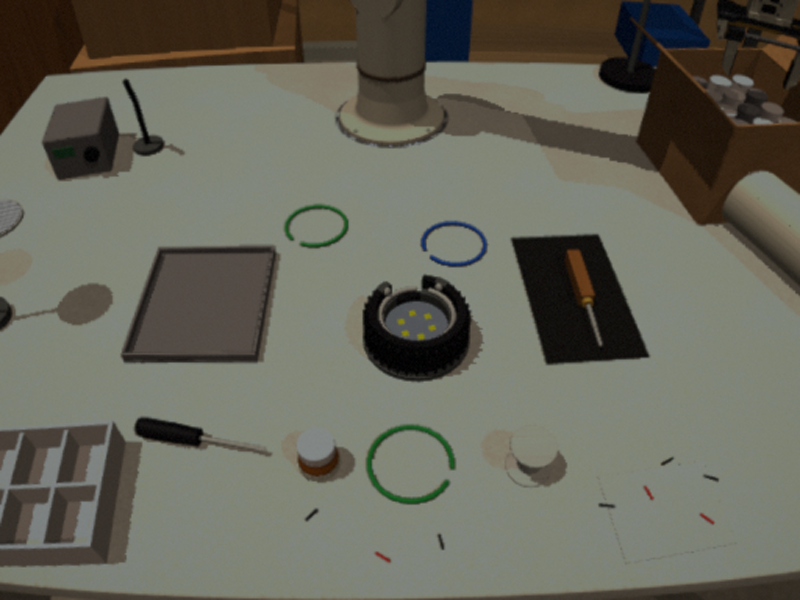

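View pics/si.png

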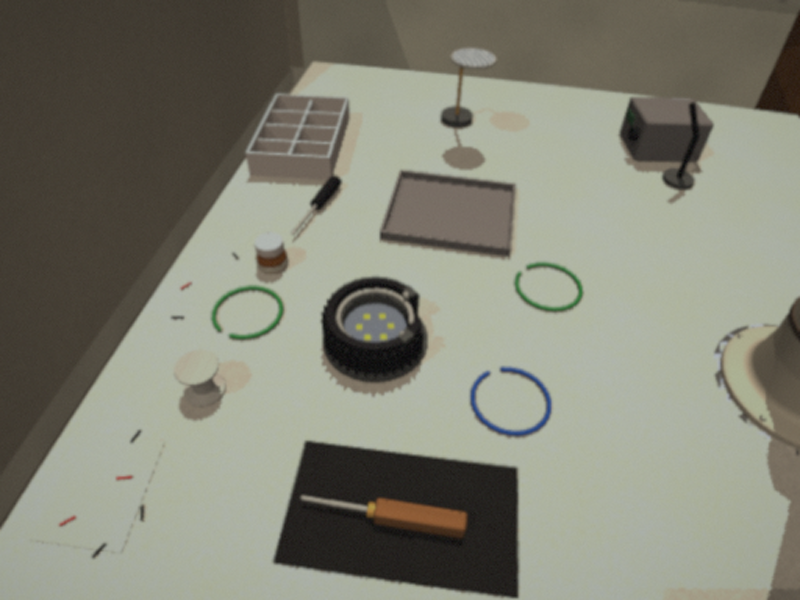

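The scene view shows four ring-shaped things (800x600 pixels): a green ring at (317,226), a blue one at (454,243), another green one at (411,463), and the bare steel one inside the lamp at (416,320). I choose the steel one. The pick lies on the mat at (580,290), the tray is at (205,303), and the notch faces the robot at about (407,283). The side view agrees. Next is one close crop of the lamp and pick.

```bash
python3 - <<'E'
from h import *
def crop(n,x,y,w,h): 
    f=load(n)['frame'][y:y+h,x:x+w]; return cv2.resize(f,(400,300),interpolation=cv2.INTER_CUBIC)
a=crop('scene0',220,165,96,72); b=crop('side0',195,165,96,72); c=crop('scene0',320,145,100,75+12); d=crop('side0',172,275,168,100)
m=np.vstack([np.hstack([a,b]),np.hstack([c,d])]); m=np.clip(m.astype(float)*1.5,0,255).astype(np.uint8); cv2.imwrite('pics/crop1.png',m)
for n in('scene0','side0'):
    s=load(n); hsv=cv2.cvtColor(s['frame'],cv2.COLOR_BGR2HSV); M=cv2.inRange(hsv,(5,120,60),(18,255,255))
    k,l,st,ce=cv2.connectedComponentsWithStats(M)
    for i in range(1,k):
        if st[i,4]>100: print(n,st[i],ce[i].round(1), onz(s,*ce[i],0.02).round(4))
    # mat dark corners
    for z,(u,v),nm in ([(0.062,(416,312),'lamp')] if n=='scene0' else [(0.062,(374,318),'lamp')]): print(nm,onz(s,u*.64,v*.64,z).round(4))
s=load('scene0')
for p in [(163,248),(275,247),(263,357),(126,357)]: print('tray',onz(s,p[0]*.64,p[1]*.64,.018).round(3))
for p in [(513,237),(599,235),(646,354),(548,361)]: print('mat',onz(s,p[0]*.64,p[1]*.64,.003).round(3))
print('tip',onz(s,601*.64,345*.64,.015).round(4)); s=load('side0'); print('tip',onz(s,302*.64,498*.64,.015).round(4))
E
```

```text
scene0 [191   0  37  27 913] [209.3  12.6] [-0.4521 -0.1623  0.02  ]
scene0 [ 301    0   99   41 3653] [348.2  19.2] [-0.3914  0.3876  0.02  ]
scene0 [446   0  19  33 290] [454.8  17.1] [-0.4659  0.8671  0.02  ]
scene0 [  45    6  144   39 1138] [124.9  31.3] [-0.3013 -0.4722  0.02  ]
scene0 [472  27  38  19 253] [496.2  34.2] [-0.3253  0.9968  0.02  ]
scene0 [420  28  33  32 112] [436.2  42.9] [-0.2111  0.6898  0.02  ]
scene0 [363 160  18  36 291] [371.5 176. ] [0.4874 0.2863 0.02  ]
lamp [0.5968 0.0328 0.062 ]
side0 [ 234  318   65   25 1004] [267.8 330.2] [0.4861 0.2846 0.02  ]
lamp [0.587  0.0474 0.062 ]
tray [ 0.415 -0.365  0.018]
tray [ 0.417 -0.183  0.018]
tray [ 0.636 -0.173  0.018]
tray [ 0.635 -0.364  0.018]
mat [0.381 0.199 0.003]
mat [0.376 0.345 0.003]
mat [0.628 0.356 0.003]
mat [0.637 0.214 0.003]
tip [0.62   0.2892 0.015 ]
tip [0.6176 0.2884 0.015 ]
```

View pics/crop1.png

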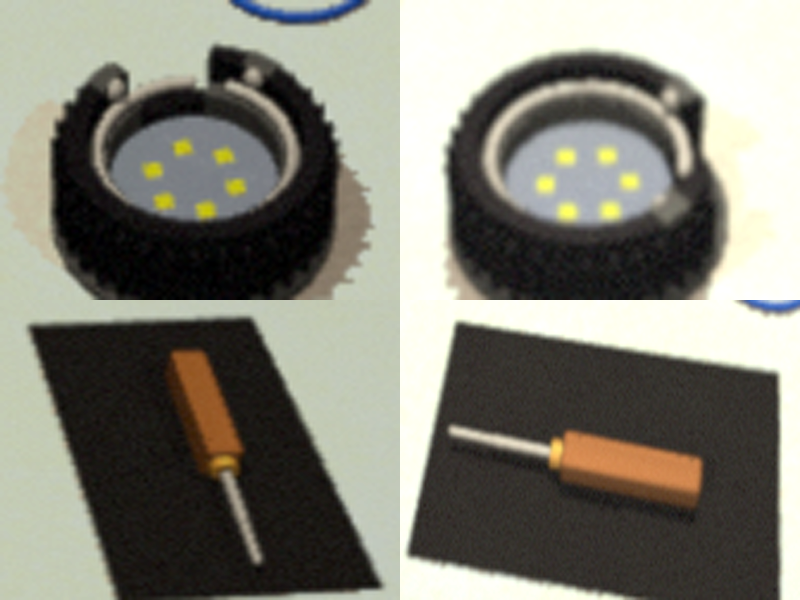

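The crop shows the bare steel ring seated in the lamp, with its end at (197,82). The catches are at (118,90) and (253,75) in the scene view, the notch faces the robot, and the orange pick lies with its tip away from the robot. Next I fit the lamp pose.

```bash
python3 - <<'E'
from h import *
from scipy.optimize import least_squares
A=load('scene0');B=load('side0')
k=96/400
fa=lambda p:(220+p[0]*k-.4,165+p[1]*k-.4); fb=lambda p:(195+p[0]*k-.4,165+p[1]*k-.4)
d=np.deg2rad
obs=[(A,fa((194,178.7)),0,0,.03),(B,fb((187.5,183.3)),0,0,.03),
(A,fa((118,89)),.052,d(34),.058),(A,fa((253,75)),.052,d(-50),.058),(B,fb((270,97)),.052,d(34),.058),
(A,fa((197,82)),.05,d(-12.6),.0495),(A,fa((225,84)),.05,d(-38),.0495)]
def pt(q,rr,a,z): return [q[0]+rr*np.cos(q[2]+a),q[1]+rr*np.sin(q[2]+a),z]
f=lambda q:np.concatenate([proj(s,pt(q,rr,a,z))-uv for s,uv,rr,a,z in obs])
o=least_squares(f,[.59,.04,np.pi],loss='soft_l1');print(o.x,f(o.x).round(1).reshape(-1,2).tolist())
# pick: handle silhouettes + tip
print(onz(A,*obs[0][1],.03),onz(B,*obs[1][1],.03))
for p in [(205,351,),(241,447)]: pass
q=lambda x,y:(320+x*.25-.4,145+y*87/300-.4)
print('handle mid bottom/top edge scene', onz(A,*q(190,52),.027),onz(A,*q(224,155),.027),'shank',onz(A,*q(228,178),.015),onz(A,*q(258,259),.015))
q=lambda x,y:(172+x*.42-.4,275+y/3-.4)
print('side shank',onz(B,*q(150,153),.015),onz(B,*q(52,130),.015),'handle top ends',onz(B,*q(302,168),.027),onz(B,*q(165,142),.027))
E
```

```text
[0.58881212 0.03354348 3.39258635] [[0.0, -0.6], [0.4, 0.0], [-0.0, 0.5], [-0.5, 0.9], [-0.1, 1.5], [-1.9, -0.4], [1.3, 0.4]]
[0.5904714  0.03338873 0.03      ] [0.5897709  0.03367816 0.03      ]
handle mid bottom/top edge scene [0.43800029 0.28445447 0.027     ] [0.5382501 0.2839045 0.027    ] shank [0.54785038 0.2867424  0.015     ] [0.61690656 0.28866902 0.015     ]
side shank [0.54389854 0.28580258 0.015     ] [0.61775479 0.28689104 0.015     ] handle top ends [0.43506162 0.27825515 0.027     ] [0.53340346 0.28234407 0.027     ]
```

Request:
move_arm --commands '[[[0,3.5,-4.0,-1.0,0,0,0.08],[0,3.5,-4.0,-1.0,0,0,0.08],[0,3.5,-4.0,-1.0,0,0,0.08],[0,3.5,-4.0,-1.0,0,0,0.08],[0,3.5,-4.0,-1.0,0,0,0.08]]]' --newtons 60

```text
time: 0.72
tcp_pos: [0.4125, 0.4037, 0.1761]
eef_rot: [[-1.0, -0.03, -0.0], [-0.03, 1.0, -0.0], [0.0, -0.0, -1.0]]
contact_force: [0.0, 0.6, 0.2]
grip_width: 0.0922
gripper_force: 0.0
```

Request:
move_arm --commands '[[[0,3.5,-4.0,-1.0,0,0,0],[0,3.5,-4.0,-1.0,0,0,0],[0,3.4,-3.9,-1.0,0,0,0],[0,0,0,-2.0,0,0,0],[0,0,0,0,0,0,0]]]'

```text
time: 1.35
tcp_pos: [0.5139, 0.2857, 0.1247]
eef_rot: [[-1.0, -0.027, -0.004], [-0.027, 1.0, -0.001], [0.004, -0.001, -1.0]]
contact_force: [0.2, 0.8, 0.5]
grip_width: 0.0915
gripper_force: 0.0
```

```bash
python3 - <<'E'
from h import *
s=r.sense();print(s['time'],s['tcp_pos'],s['eef_rot'].round(3),s['contact_force'])
f=shot('wrist','w1')['frame'];print(load('w1')['T'].round(3))
M=cv2.inRange(cv2.cvtColor(f,cv2.COLOR_BGR2HSV),(5,120,60),(18,255,255));k,l,st,ce=cv2.connectedComponentsWithStats(M)
w=load('w1')
for i in range(1,k):
    if st[i,4]>300: print(st[i],ce[i],onz(w,*ce[i],.027)); print(cv2.minAreaRect(np.argwhere(l==i)[:,::-1].astype(np.float32)))
E
```

```text
1.35 [0.51387889 0.28571275 0.12472528] [[-1.    -0.027 -0.004]
 [-0.027  1.    -0.001]
 [ 0.004 -0.001 -1.   ]] [0.17369131 0.75963438 0.53172095]
[[-0.026 -0.968 -0.248  0.447]
 [ 1.    -0.025 -0.004  0.285]
 [-0.002 -0.248  0.969  0.283]
 [ 0.     0.     0.     1.   ]]
[ 243   98   28  127 3294] [256.66423801 157.88099575] [0.48393712 0.28353783 0.027     ]
((256.5, 161.0), (126.0, 27.0), 90.0)
```

View pics/w1.png

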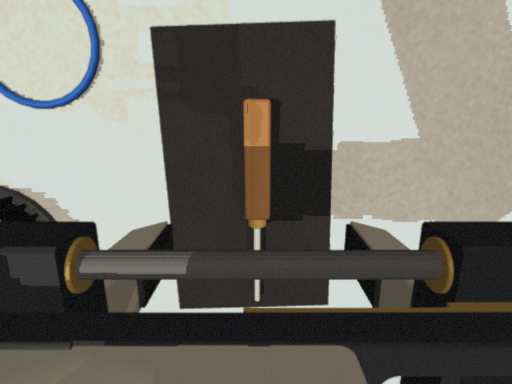

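The wrist view shows the pick lying along the image's vertical axis (handle at u=257, v 98–220), midway between the fingers and aligned with the tool. Now I grasp it.

Request:
move_arm --commands '[[[0,0.1,-0.1,-5.5,0,0,0],[0,0,0,-4.5,0,0,0],[0,0,0,-1.8,0,0,0],[120,0,0,0,0,0,0],[255,0,0,0,0,0,0]]]'

```text
time: 2.02
tcp_pos: [0.5178, 0.2869, 0.0106]
eef_rot: [[-1.0, -0.028, 0.003], [-0.028, 1.0, 0.002], [-0.003, 0.002, -1.0]]
contact_force: [0.5, -0.1, 0.3]
grip_width: 0.0762
gripper_force: 0.0
```

Request:
move_arm --commands '[[[255,0,0,0,0,0,0],[255,0,0,0,0,0,0],[255,0,0,0,0,0,0]]]' --newtons 60

```text
time: 2.4
tcp_pos: [0.5171, 0.2854, 0.0093]
eef_rot: [[-1.0, -0.027, 0.001], [-0.027, 1.0, 0.0], [-0.001, 0.0, -1.0]]
contact_force: [-0.3, -0.4, -0.5]
grip_width: 0.0462
gripper_force: 0.0
```

Request:
move_arm --commands '[[[255,0,-0.1,-0.3,0,0,0],[255,0,0,0,0,0,0],[255,0,0,0,0,0,0],[255,0,0,0,0,0,0],[255,0,0,0,0,0,0]]]'

```text
time: 3.02
tcp_pos: [0.5166, 0.2844, 0.0056]
eef_rot: [[-1.0, -0.027, -0.0], [-0.027, 1.0, -0.0], [0.0, -0.0, -1.0]]
contact_force: [1.1, 0.8, -0.9]
grip_width: 0.0214
gripper_force: 60.0
```

Request:
move_arm --commands '[[[255,0,0,5,0,0,0],[255,0,0,5,0,0,0],[255,-1.8,-5.0,0,0,0,0.04],[255,-1.8,-5.0,0,0,0,0.04],[255,-1.8,-5.0,0,0,0,0.04]]]'

```text
time: 3.65
tcp_pos: [0.4622, 0.1329, 0.106]
eef_rot: [[-0.989, -0.148, 0.001], [-0.148, 0.989, -0.0], [-0.001, -0.0, -1.0]]
contact_force: [0.3, -0.0, -1.5]
grip_width: 0.0214
gripper_force: 60.0
```

Request:
move_arm --commands '[[[255,-1.8,-5.0,0,0,0,0.04],[255,-1.8,-5.0,0,0,0,0.04],[255,-1.7,-4.7,0,0,0,0.024],[255,0,0,-2,0,0,0],[255,0,0,0,0,0,0]]]'

```text
time: 4.28
tcp_pos: [0.4086, -0.0131, 0.0852]
eef_rot: [[-0.969, -0.247, -0.002], [-0.247, 0.969, 0.0], [0.002, 0.001, -1.0]]
contact_force: [-0.4, -0.1, -1.2]
grip_width: 0.0216
gripper_force: 60.0
```

```bash
python3 - <<'E'
from h import *
s=r.sense();print(s['time'],s['tcp_pos'],s['eef_rot'].round(3),s['contact_force'],s['grip_width'],s['qpos'])
a=shot('scene','s2')['frame'];b=shot('side','d2')['frame']
z=lambda f,x,y,w,h:cv2.resize(f[y:y+h,x:x+w],(400,300),interpolation=cv2.INTER_CUBIC)
m=np.hstack([z(a,200,120,120,90),z(b,190,150,120,90)]);cv2.imwrite('pics/m2.png',np.clip(m*1.4,0,255).astype(np.uint8))
x=-s['eef_rot'][:,0]; tip=s['tcp_pos']+x*.104+np.array([0,0,.0094]); print(tip)
for n,ox,oy,sx in(('s2',200,120,0),('d2',190,150,400)):
    u=proj(load(n),tip);print(sx+(u[0]-ox)*400/120,(u[1]-oy)*400/120)
E
```

```text
4.275 [ 0.40863952 -0.0131407   0.08516912] [[-0.969 -0.247 -0.002]
 [-0.247  0.969  0.   ]
 [ 0.002  0.001 -1.   ]] [-0.42126692 -0.14381205 -1.22539053] 0.021589435276023368 [ 0.32591914  0.29963687 -0.40214197  2.24050783  0.19546156  0.63526386
  1.60237436]
[0.50940849 0.01258043 0.09437094]
186.43509082511704 132.5597653240314
699.0737093118602 121.26770543533847
```

View pics/m2.png

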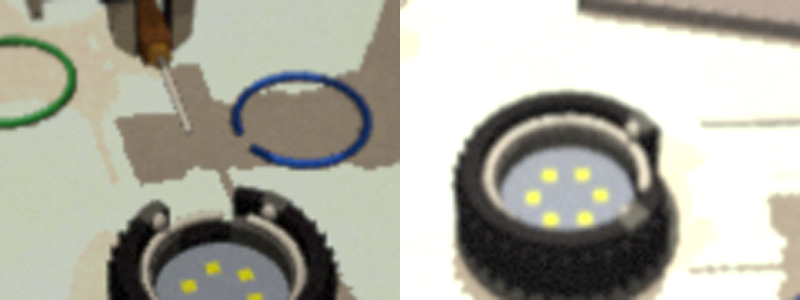

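The tip is at (187,130) in the scene crop, within 1 px of the prediction, and it is in line with the notch. I descend to 37 mm and push it in.

Request:
move_arm --commands '[[[255,0,0,-4.0,0,0,0],[255,0,0,-1.7,0,0,0],[255,0,0,0,0,0,0],[255,1.0,0.26,0,0,0,0],[255,1.0,0.26,0,0,0,0]]]'

```text
time: 5.0
tcp_pos: [0.4319, -0.007, 0.0299]
eef_rot: [[-0.969, -0.249, 0.003], [-0.249, 0.969, 0.0], [-0.003, -0.001, -1.0]]
contact_force: [0.6, -0.9, -0.8]
grip_width: 0.0215
gripper_force: 60.0
```

Request:
move_arm --commands '[[[255,0.8,0.2,0,0,0,0],[255,0.8,0.2,0,0,0,0],[255,0.9,0.23,0,0,0,0],[255,0,0,0,0,0,0]]]'

```text
time: 5.5
tcp_pos: [0.4557, -0.0008, 0.0288]
eef_rot: [[-0.969, -0.249, 0.001], [-0.249, 0.969, 0.0], [-0.001, 0.0, -1.0]]
contact_force: [0.8, 0.2, -0.3]
grip_width: 0.0214
gripper_force: 60.0
```

```bash
python3 - <<'E'
from h import *
s=r.sense();print(s['time'],s['tcp_pos'],s['eef_rot'].round(3),s['contact_force'],s['grip_width'])
a=shot('scene','s3')['frame'];b=shot('side','d3')['frame']
z=lambda f,x,y,w,h:cv2.resize(f[y:y+h,x:x+w],(400,300),interpolation=cv2.INTER_CUBIC)
m=np.hstack([z(a,220,160,96,72),z(b,200,160,96,72)]);cv2.imwrite('pics/m3.png',np.clip(m*1.4,0,255).astype(np.uint8))
E
```

```text
5.5 [ 0.4556859  -0.00083695  0.02880341] [[-0.969 -0.249  0.001]
 [-0.249  0.969  0.   ]
 [-0.001  0.    -1.   ]] [ 0.81936441  0.15780765 -0.32919907] 0.02140196937488657
```

View pics/m3.png

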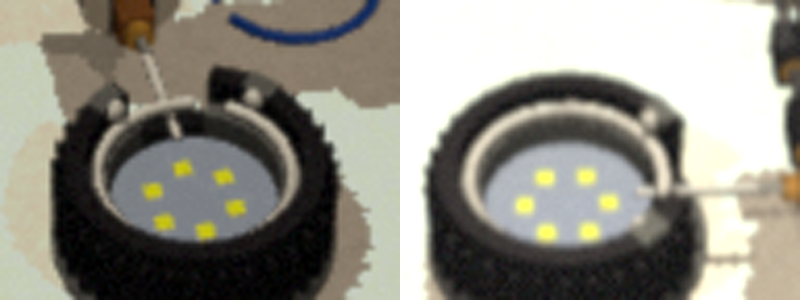

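The shank passes through the notch and under the wire, with its tip inside at (178,135) and clear of the glass. Now I lift.

Request:
move_arm --commands '[[[255,0,0,0.5,0,0,0],[255,0,0,0.5,0,0,0],[255,0,0,0.4,0,0,0],[255,0,0,0.4,0,0,0]]]'

```text
time: 6.1
tcp_pos: [0.4548, -0.0012, 0.0472]
eef_rot: [[-0.969, -0.249, 0.0], [-0.249, 0.969, -0.0], [-0.0, -0.0, -1.0]]
contact_force: [0.7, 0.1, -1.0]
grip_width: 0.0216
gripper_force: 60.0
```

Request:
move_arm --commands '[[[255,0,0,0.4,0,0,0],[255,0,0,0.4,0,0,0],[255,0,0,0.3,0,0,0],[255,0,0,0,0,0,0]]]'

```text
time: 6.6
tcp_pos: [0.4549, -0.0012, 0.058]
eef_rot: [[-0.969, -0.249, 0.0], [-0.249, 0.969, -0.0], [-0.0, -0.0, -1.0]]
contact_force: [-0.1, 0.0, -1.1]
grip_width: 0.0212
gripper_force: 60.0
```

```bash
python3 - <<'E'
from h import *
s=r.sense();print(s['time'],s['tcp_pos'],s['eef_rot'].round(3),s['contact_force'],s['ft_torque'],s['grip_width'])
a=shot('scene','s4')['frame'];b=shot('side','d4')['frame']
z=lambda f,x,y,w,h:cv2.resize(f[y:y+h,x:x+w],(400,300),interpolation=cv2.INTER_CUBIC)
m=np.hstack([z(a,220,160,96,72),z(b,200,160,96,72)]);cv2.imwrite('pics/m4.png',np.clip(m*1.4,0,255).astype(np.uint8))
E
```

```text
6.6 [ 0.45485151 -0.00117812  0.05798156] [[-0.969 -0.249  0.   ]
 [-0.249  0.969 -0.   ]
 [-0.    -0.    -1.   ]] [-0.05823076  0.0142272  -1.07525125] [ 0.07050048  0.06148139 -0.0251876 ] 0.021246523960050053
```

View pics/m4.png

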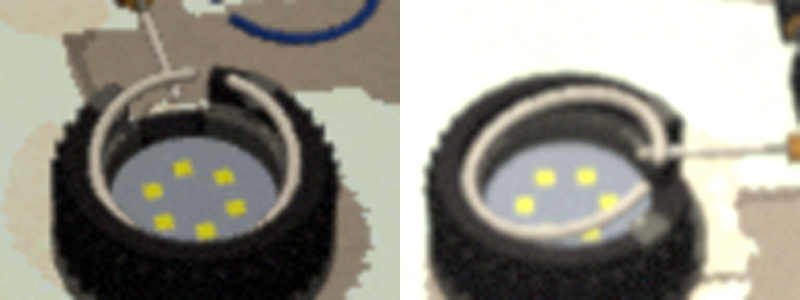

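The ring's near end is raised above both catches, at (195,75) in the scene crop. I lower the pick and withdraw it, then check that the ring stays up.

Request:
move_arm --commands '[[[255,0,0,-0.7,0,0,0],[255,0,0,-0.8,0,0,0],[255,-1.0,-0.26,-0.1,0,0,0],[255,-1.6,-0.41,0,0,0,0],[255,-2.0,-0.51,0,0,0,0]]]'

```text
time: 7.32
tcp_pos: [0.4071, -0.0132, 0.0416]
eef_rot: [[-0.969, -0.249, -0.001], [-0.249, 0.969, -0.0], [0.001, 0.0, -1.0]]
contact_force: [-0.9, -0.8, -1.3]
grip_width: 0.0217
gripper_force: 60.0
```

```bash
python3 - <<'E'
from h import *
s=r.sense();print(s['time'],s['tcp_pos'],s['contact_force'])
a=shot('scene','s5')['frame'];b=shot('side','d5')['frame']
z=lambda f,x,y,w,h:cv2.resize(f[y:y+h,x:x+w],(400,300),interpolation=cv2.INTER_CUBIC)
m=np.hstack([z(a,220,160,96,72),z(b,200,160,96,72)]);cv2.imwrite('pics/m5.png',np.clip(m*1.4,0,255).astype(np.uint8))
A=load('scene0')
E
```

```text
7.325 [ 0.40713757 -0.0132349   0.04164483] [-0.86637893 -0.83912696 -1.34817882]
```

View pics/m5.png

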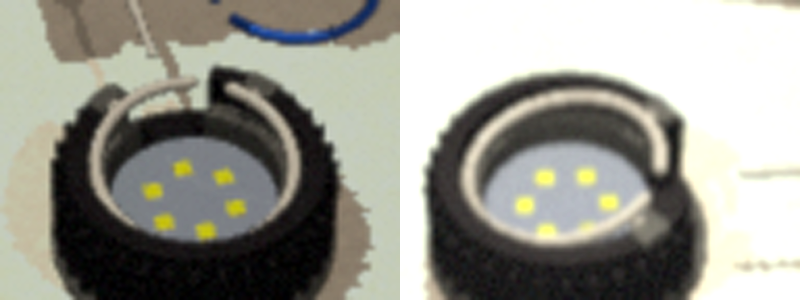

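The ring stays up on the catches after the pick is withdrawn; its end is at (195,82) in the scene crop, well above the seated height. I return the pick to the mat.

Request:
move_arm --commands '[[[255,0,0,4.5,0,0,0],[255,0,0,3.0,0,0,0],[255,1.8,5.0,0,0,0,-0.04],[255,1.8,5.0,0,0,0,-0.04],[255,1.8,5.0,0,0,0,-0.04]]]'

```text
time: 8.05
tcp_pos: [0.4638, 0.1383, 0.1173]
eef_rot: [[-0.992, -0.128, 0.002], [-0.128, 0.992, 0.0], [-0.002, -0.0, -1.0]]
contact_force: [0.1, 0.0, 0.4]
grip_width: 0.0211
gripper_force: 60.0
```

Request:
move_arm --commands '[[[255,1.8,5.0,0,0,0,-0.04],[255,1.8,5.0,0,0,0,-0.04],[255,1.9,4.7,0,0,0,-0.024],[255,0,0,-5,0,0,0],[255,0,0,-4,0,0,0]]]'

```text
time: 8.68
tcp_pos: [0.5178, 0.285, 0.0255]
eef_rot: [[-1.0, -0.028, 0.001], [-0.028, 1.0, 0.0], [-0.001, 0.0, -1.0]]
contact_force: [0.3, -0.5, -1.5]
grip_width: 0.0219
gripper_force: 60.0
```

Request:
move_arm --commands '[[[255,0,0,0,0,0,0],[255,0,0,0,0,0,0]]]'

```text
time: 8.93
tcp_pos: [0.5185, 0.2847, 0.028]
eef_rot: [[-1.0, -0.027, 0.001], [-0.027, 1.0, 0.001], [-0.001, 0.001, -1.0]]
contact_force: [0.5, 0.8, 0.1]
grip_width: 0.0214
gripper_force: 60.0
```

Request:
move_arm --commands '[[[255,0,0,-1.5,0,0,0],[255,0,0,-0.4,0,0,0],[255,0,0,0,0,0,0],[255,0,0,0,0,0,0]]]'

```text
time: 9.43
tcp_pos: [0.5179, 0.2842, 0.008]
eef_rot: [[-1.0, -0.027, 0.0], [-0.027, 1.0, 0.0], [-0.0, 0.0, -1.0]]
contact_force: [0.4, -1.0, -0.5]
grip_width: 0.022
gripper_force: 60.0
```

Request:
move_arm --commands '[[[255,0,0,-0.2,0,0,0],[255,0,0,0,0,0,0],[170,0,0,0,0,0,0],[100,0,0,0,0,0,0],[60,0,0,0,0,0,0]]]'

```text
time: 10.05
tcp_pos: [0.5178, 0.2841, 0.0058]
eef_rot: [[-1.0, -0.027, 0.0], [-0.027, 1.0, 0.0], [-0.0, 0.0, -1.0]]
contact_force: [0.9, 0.9, 0.7]
grip_width: 0.0462
gripper_force: 0.0
```

Request:
move_arm --commands '[[[20,0,0,0,0,0,0],[20,0,0,2,0,0,0],[20,0,0,5,0,0,0],[20,0,0,5,0,0,0],[20,0,0,2,0,0,0]]]'

```text
time: 10.68
tcp_pos: [0.5195, 0.2854, 0.1505]
eef_rot: [[-1.0, -0.027, 0.006], [-0.027, 1.0, 0.003], [-0.006, 0.003, -1.0]]
contact_force: [0.9, -0.0, 0.7]
grip_width: 0.0846
gripper_force: 0.0
```

```bash
python3 - <<'E'
from h import *
from scipy.optimize import least_squares
s=r.sense();print(s['time'],s['tcp_pos'],s['grip_width'],s['qpos'])
a=shot('scene','s6')['frame'];b=shot('side','d6')['frame']
for n in('s6','d6'):
    q=load(n);M=cv2.inRange(cv2.cvtColor(q['frame'],cv2.COLOR_BGR2HSV),(5,120,60),(18,255,255));k,l,st,ce=cv2.connectedComponentsWithStats(M)
    for i in range(1,k):
        if st[i,4]>100:
            P=onz(q,*ce[i],.02)
            if .3<P[0]<.7 and abs(P[1])<.4: print(n,st[i],P.round(3))
E
```

```text
10.675 [0.51952392 0.28543306 0.15051629] 0.08458775062728029 [-0.19822819  0.48623687 -0.45461678  1.77238477  0.25881559  0.93562993
  0.83765878]
s6 [363 160  17  36 284] [0.489 0.285 0.02 ]
d6 [234 323  65  21 690] [0.475 0.288 0.02 ]
```

Request:
move_arm --commands '[[[130,0.2,-3.3,0,0,0,-0.17],[130,0.3,-3.3,0,0,0,-0.17],[130,0.3,-3.3,0,0,0,-0.17],[130,0.3,-3.3,0,0,0,-0.17],[130,0.3,-3.3,0,0,0,-0.17]]]'

```text
time: 11.4
tcp_pos: [0.5304, 0.1175, 0.144]
eef_rot: [[-0.676, 0.737, -0.003], [0.737, 0.676, -0.001], [0.001, -0.003, -1.0]]
contact_force: [0.2, -0.5, -0.5]
grip_width: 0.0458
gripper_force: 0.0
```

Request:
move_arm --commands '[[[130,0.3,-3.3,0,0,0,-0.17],[130,0.2,-3.3,0,0,0,-0.17],[130,0.2,-3.3,0,0,0,-0.155],[130,0,0,-1.0,-0.042,0.165,0],[130,0,0,0,0,0,0]]]'

```text
time: 12.02
tcp_pos: [0.538, 0.0204, 0.1317]
eef_rot: [[-0.251, 0.953, -0.171], [0.968, 0.247, -0.042], [0.002, -0.176, -0.984]]
contact_force: [0.1, 1.0, -0.1]
grip_width: 0.0451
gripper_force: 0.0
```

```bash
cat > fit.py <<'E'
from h import *
from scipy.optimize import minimize
L=[load('s5'),load('d5')]
G=[cv2.GaussianBlur(np.min(q['frame'],2).astype(np.float32),(0,0),1.0) for q in L]
def ring(p,a):
    cx,cy,cz,t,th=p; e=np.array([np.cos(th)*np.cos(t),np.sin(th)*np.cos(t),np.sin(t)]); f=np.array([-np.sin(th),np.cos(th),0])
    return np.array([cx,cy,cz])+.05*(np.outer(np.cos(a),e)+np.outer(np.sin(a),f))
A=np.linspace(np.deg2rad(-11),np.deg2rad(320),120)
def val(p):
    v=0
    for q,g in zip(L,G):
        P=np.array([proj(q,x) for x in ring(p,A)],np.float32)
        v+=np.minimum(cv2.remap(g,P[None,:,0],P[None,:,1],cv2.INTER_LINEAR),150).mean()
    return v
sc=np.array([.002,.002,.002,.03,.03])
p0=np.array([.589,.0335,.0575,.17,3.393])
o=minimize(lambda x:-val(p0+x*sc)+.5*(x@x)*.3,np.zeros(5),method='Nelder-Mead',options=dict(maxiter=400))
p=p0+o.x*sc;print(val(p0),val(p),p.round(4),'end',ring(p,np.array([0.]))[0].round(4))
E
python3 - <<'E'
import fit
from h import *
s=r.sense();print(s['time'],s['tcp_pos'],s['eef_rot'].round(3),s['grip_width'],s['qpos'])
w=shot('wrist','w7'); e=fit.ring(fit.p,np.array([0.,-.22]))
f=w['frame'].copy()
for P in fit.ring(fit.p,fit.A): cv2.circle(f,tuple(int(x) for x in proj(w,P).round()),0,(0,0,255),-1)
print(proj(w,e[0]),proj(w,e[1]))
q=load('s5');g=q['frame'].copy()
for P in fit.ring(fit.p,fit.A): cv2.circle(g,tuple(int(x) for x in proj(q,P).round()),0,(0,0,255),-1)
cv2.imwrite('pics/m7.png',np.hstack([cv2.resize(f,(400,300)),cv2.resize(g[160:232,220:316],(400,300))]))
E
```

```text
176.94708 176.95526 [0.589  0.0335 0.0575 0.17   3.393 ] end [0.5413 0.0212 0.066 ]
12.025 [0.53795134 0.02041305 0.131656  ] [[-0.251  0.953 -0.171]
 [ 0.968  0.247 -0.042]
 [ 0.002 -0.176 -0.984]] 0.04514630742766105 [-0.03174918  0.49581706 -0.09427499  1.77162152  0.07633253  1.05288663
  0.09124011]
[278.5941343  205.80216062] [280.51420388 191.37578874]
```

View pics/m7.png

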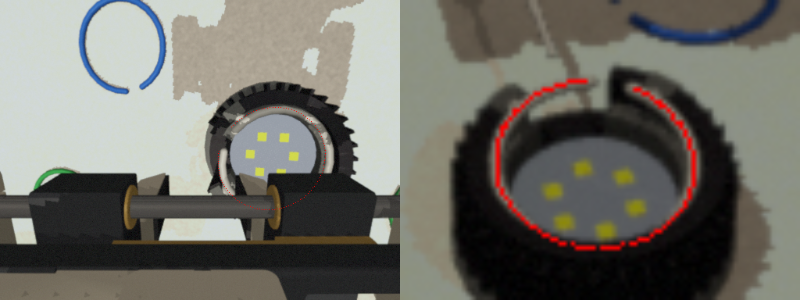

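The overlay shows the fitted ring (red) lying on the steel wire in the scene crop, so ring_end is at about (0.541, 0.021, 0.066). Now I pinch it there.

Request:
move_arm --commands '[[[130,0.3,0,-3.0,0,0,0],[130,0,0,-2.5,0,0,0],[130,0,0,-1.5,0,0,0],[130,0,0,0,0,0,0]]]' --newtons 40

```text
time: 12.58
tcp_pos: [0.5405, 0.0201, 0.0653]
eef_rot: [[-0.251, 0.954, -0.165], [0.968, 0.247, -0.042], [0.001, -0.17, -0.985]]
contact_force: [-0.7, -0.7, -0.5]
grip_width: 0.0451
gripper_force: 0.0
```

Request:
move_arm --commands '[[[130,0,0,-0.4,0,0,0],[180,0,0,0,0,0,0],[200,0,0,0,0,0,0],[215,0,0,0,0,0,0],[225,0,0,0,0,0,0]]]'

```text
time: 13.2
tcp_pos: [0.5421, 0.0201, 0.0619]
eef_rot: [[-0.25, 0.954, -0.163], [0.968, 0.247, -0.042], [0.001, -0.169, -0.986]]
contact_force: [1.3, 0.7, 0.1]
grip_width: 0.0123
gripper_force: 0.6
```

Request:
move_arm --commands '[[[255,0,0,0,0,0,0],[255,0,0,0,0,0,0],[255,0,0,0,0,0,0],[255,0,0,0,0,0,0]]]'

```text
time: 13.7
tcp_pos: [0.5423, 0.0201, 0.062]
eef_rot: [[-0.25, 0.954, -0.163], [0.968, 0.247, -0.042], [0.0, -0.168, -0.986]]
contact_force: [2.4, -0.8, 2.1]
grip_width: 0.0058
gripper_force: 39.6
```

The opening reads 5.8 mm, less than the 7 mm wire, so the pinch may be at the very fingertips. I regrip 4 mm lower.

Request:
move_arm --commands '[[[215,0,0,0,0,0,0],[200,0,0,0,0,0,0],[200,0,0,-0.4,0,0,0],[200,0,0,0,0,0,0]]]'

```text
time: 14.2
tcp_pos: [0.5408, 0.02, 0.057]
eef_rot: [[-0.25, 0.954, -0.166], [0.968, 0.247, -0.042], [0.001, -0.171, -0.985]]
contact_force: [0.6, -0.1, -0.5]
grip_width: 0.0198
gripper_force: 0.0
```

Request:
move_arm --commands '[[[230,0,0,0,0,0,0],[255,0,0,0,0,0,0],[255,0,0,0,0,0,0],[255,0,0,0,0,0,0]]]'

```text
time: 14.7
tcp_pos: [0.5417, 0.02, 0.0578]
eef_rot: [[-0.25, 0.954, -0.164], [0.968, 0.247, -0.042], [0.001, -0.169, -0.986]]
contact_force: [1.0, -0.2, -0.8]
grip_width: 0.0062
gripper_force: 39.6
```

Request:
move_arm --commands '[[[255,0,0,0.3,0,0,0],[255,0,0,0.5,0,0,0],[255,0,0,0.7,0,0,0],[255,0,0,0,0,0,0]]]' --newtons 50

```text
time: 15.2
tcp_pos: [0.5424, 0.0201, 0.0736]
eef_rot: [[-0.25, 0.954, -0.163], [0.968, 0.247, -0.042], [0.0, -0.168, -0.986]]
contact_force: [-0.4, 0.2, -1.0]
grip_width: 0.0057
gripper_force: 49.4
```

Request:
move_arm --commands '[[[255,0,0,1.5,0,0,0],[255,0,0,2.5,0,0,0],[255,0,0,3,0,0,0],[255,0,0,0,0,0,0]]]'

```text
time: 15.7
tcp_pos: [0.5439, 0.0203, 0.1458]
eef_rot: [[-0.25, 0.955, -0.158], [0.968, 0.247, -0.041], [-0.0, -0.164, -0.987]]
contact_force: [0.1, 0.3, -0.8]
grip_width: 0.0053
gripper_force: 49.5
```

```bash
python3 - <<'E'
from h import *
s=r.sense();print(s['time'],s['tcp_pos'],s['contact_force'],s['ft_torque'],s['grip_width'])
a=shot('scene','s8')['frame'];b=shot('side','d8')['frame']
z=lambda f,x,y,w,h:cv2.resize(f[y:y+h,x:x+w],(400,300),interpolation=cv2.INTER_CUBIC)
m=np.hstack([z(a,200,110,140,105),z(b,180,110,140,105)]);cv2.imwrite('pics/m8.png',np.clip(m*1.4,0,255).astype(np.uint8))
E
```

```text
15.7 [0.54394585 0.02029234 0.14577478] [ 0.10973006  0.25546344 -0.81536027] [ 0.00200644 -0.15448623  0.03165942] 0.005337025823611335
```

View pics/m8.png

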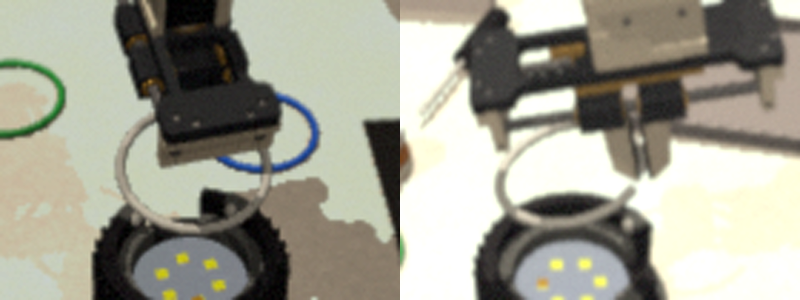

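The picture shows the ring lifted clear of the lamp and held at its end. I now work out its tilt numerically.

```bash
python3 - <<'E'
from h import *
from scipy.optimize import least_squares
s=r.sense();R=s['eef_rot'];tcp=s['tcp_pos'];A=load('s8');B=load('d8');a=np.linspace(0,2*np.pi,361)
def ring(p):
    d,t,ro,th=p; e0=tcp-R[:,2]*d
    e=np.array([np.cos(th)*np.cos(t),np.sin(th)*np.cos(t),np.sin(t)]); f=np.array([-np.sin(th)*np.cos(ro),np.cos(th)*np.cos(ro),np.sin(ro)])
    return e0-.05*e+.05*(np.outer(np.cos(a),e)+np.outer(np.sin(a),f))
def f(p):
    P=ring(p);u=np.array([proj(A,x) for x in P]);v=np.array([proj(B,x) for x in P])
    return np.array([u[:,0].min()-242,u[:,0].max()-293.1,u[:,1].max()-189.5,v[:,0].min()-215.4,v[:,1].max()-187.4,.4*(v[:,1].min()-156.6)]+[(p[0]-.008)/.003,(p[3]-3.393)/.05,p[2]/.1])
o=least_squares(f,[.008,.17,0,3.393]);p=o.x;P=ring(p);print(p.round(4),o.fun.round(1),'end',P[0],'far',P[180],'left',P[90],'right',P[270])
E
```

```text
[ 0.007   0.125  -0.0645  3.4193] [-0.2  0.   0.7 -2.1  0.1 -0.9 -0.3  0.5 -0.6] end [0.54291061 0.02032664 0.14995137] far [0.63832956 0.04752355 0.13747932] left [ 0.60429707 -0.01405989  0.14049327] right [0.5769431  0.08191008 0.14693742]
```

Request:
move_arm --commands '[[[255,-0.9,-4.5,0,0.017,-0.068,0],[255,-0.9,-5.2,0,0,0,0],[255,-0.9,-5.2,0,0,0,0],[255,-0.9,-5.2,0,0,0,0],[255,-1.0,-5.2,-2,0,0,0]]]'

```text
time: 16.42
tcp_pos: [0.4959, -0.2347, 0.1228]
eef_rot: [[-0.251, 0.963, -0.095], [0.968, 0.249, -0.025], [-0.001, -0.099, -0.995]]
contact_force: [1.0, 0.0, -0.8]
grip_width: 0.0056
gripper_force: 49.5
```

Request:
move_arm --commands '[[[255,-1.0,-5.2,-2.5,0,0,0],[255,0,0,-3.0,0,0,0],[255,0,0,-2.5,0,0,0],[255,0,0,-1.0,0,0,0],[255,0,0,0,0,0,0]]]'

```text
time: 17.05
tcp_pos: [0.4849, -0.2843, 0.0317]
eef_rot: [[-0.251, 0.963, -0.099], [0.968, 0.25, -0.024], [0.002, -0.102, -0.995]]
contact_force: [-0.2, 1.2, -0.6]
grip_width: 0.0056
gripper_force: 49.5
```

```bash
python3 - <<'E'
from h import *
s=r.sense();R=s['eef_rot'];tcp=s['tcp_pos'];print(s['time'],tcp,s['contact_force'],s['grip_width'],R.round(3).tolist())
e=tcp-R[:,2]*.007; c=e+.05*np.array([.969,.249,0]);print('ring c',c)
for n in('scene','side'):
    q=shot(n,n+'9')
E
```

```text
17.05 [ 0.48485066 -0.28428698  0.03172861] [-0.23019993  1.19059756 -0.61267634] 0.005611186804137809 [[-0.251, 0.963, -0.099], [0.968, 0.25, -0.024], [0.002, -0.102, -0.995]]
ring c [ 0.53399457 -0.27167006  0.03869213]
```

Now I lower slowly and watch the contact force.

Request:
move_arm --commands '[[[255,0,0,-0.8,0,0,0],[255,0,0,-0.5,0,0,0],[255,0,0,-0.4,0,0,0],[255,0,0,0,0,0,0]]]'

```text
time: 17.65
tcp_pos: [0.4854, -0.2848, 0.0153]
eef_rot: [[-0.25, 0.963, -0.098], [0.968, 0.249, -0.025], [0.001, -0.101, -0.995]]
contact_force: [0.4, 0.8, -1.0]
grip_width: 0.0054
gripper_force: 49.5
```

Request:
move_arm --commands '[[[255,0,0,-0.3,0,0,0],[255,0,0,0,0,0,0]]]'

```text
time: 17.9
tcp_pos: [0.4856, -0.2849, 0.0126]
eef_rot: [[-0.25, 0.963, -0.097], [0.968, 0.249, -0.025], [0.0, -0.1, -0.995]]
contact_force: [-0.3, 0.8, -0.2]
grip_width: 0.0055
gripper_force: 49.5
```

Request:
move_arm --commands '[[[255,0,0,-0.2,0,0,0],[255,0,0,0,0,0,0],[255,0,0,-0.2,0,0,0],[255,0,0,0,0,0,0]]]'

```text
time: 18.4
tcp_pos: [0.4857, -0.285, 0.0086]
eef_rot: [[-0.25, 0.963, -0.097], [0.968, 0.249, -0.025], [0.0, -0.1, -0.995]]
contact_force: [0.1, -0.9, -0.8]
grip_width: 0.0054
gripper_force: 49.4
```

Request:
move_arm --commands '[[[255,0,0,-0.15,0,0,0],[255,0,0,0,0,0,0],[255,0,0,-0.1,0,0,0],[255,0,0,0,0,0,0]]]'

```text
time: 18.9
tcp_pos: [0.4856, -0.285, 0.0062]
eef_rot: [[-0.25, 0.963, -0.097], [0.968, 0.249, -0.025], [0.0, -0.1, -0.995]]
contact_force: [0.1, -0.7, -0.3]
grip_width: 0.0058
gripper_force: 49.5
```

Request:
move_arm --commands '[[[255,0,0,0,0,0,0],[255,0,0,0,0,0,0],[236,0,0,0,0,0,0],[225,0,0,0,0,0,0],[210,0,0,0,0,0,0]]]' --newtons 5

```text
time: 19.52
tcp_pos: [0.4856, -0.2851, 0.0063]
eef_rot: [[-0.25, 0.963, -0.097], [0.968, 0.249, -0.025], [0.0, -0.1, -0.995]]
contact_force: [-1.8, 0.3, 1.7]
grip_width: 0.0148
gripper_force: 1.1
```

Request:
move_arm --commands '[[[190,0,0,0,0,0,0],[180,0,0,0,0,0,0],[180,0,0,0.2,0,0,0]]]'

```text
time: 19.9
tcp_pos: [0.485, -0.2855, 0.0084]
eef_rot: [[-0.249, 0.964, -0.097], [0.968, 0.248, -0.025], [-0.0, -0.101, -0.995]]
contact_force: [0.4, 0.5, 0.5]
grip_width: 0.0268
gripper_force: 0.0
```

```bash
python3 - <<'E'
from h import *
s=r.sense();print(s['time'],s['tcp_pos'],s['contact_force'],s['grip_width'])
E
```

```text
19.9 [ 0.48496245 -0.28546636  0.00835153] [0.35099148 0.50665413 0.45269441] 0.026801756027673068
```

Request:
move_arm --commands '[[[180,0,0,1.0,0,0,0],[180,0,0,3,0,0,0],[180,0,0,5,0,0,0],[180,0,3,5,0,0,0],[180,0,5,3,0,0,0]]]'

```text
time: 20.52
tcp_pos: [0.4873, -0.2062, 0.1817]
eef_rot: [[-0.247, 0.965, -0.092], [0.969, 0.246, -0.027], [-0.004, -0.095, -0.995]]
contact_force: [1.6, 1.4, 0.9]
grip_width: 0.0275
gripper_force: 0.0
```

Request:
move_arm --commands '[[[180,-2,5,0,0,0,0],[180,-2,5,0,0,0,0],[180,-2,5,0,0,0,0],[180,0,0,0,0,0,0]]]'

```text
time: 21.02
tcp_pos: [0.4249, -0.0507, 0.1789]
eef_rot: [[-0.258, 0.961, -0.096], [0.966, 0.256, -0.024], [0.001, -0.099, -0.995]]
contact_force: [-0.0, 0.9, 0.0]
grip_width: 0.027
gripper_force: 0.0
```

```bash
python3 - <<'E'
from h import *
s=r.sense();print(s['time'],s['tcp_pos'],s['contact_force'])
a=np.linspace(-.2,5.5,200); e=lambda c,rr:[[c[0]+rr*np.cos(x+3.4),c[1]+rr*np.sin(x+3.4),c[2]] for x in a]
for n in('scene','side'):
    q=shot(n,n+'10');D=cv2.absdiff(q['frame'],load(n+'0')['frame']).max(2)
    # world-rectified patch of tray at wire height from diff
    best=max(((np.mean([D[tuple(int(t) for t in proj(q,P).round()[::-1])] for P in e((x,y,.0085),.05)]),x,y) for x in np.arange(.515,.556,.003) for y in np.arange(-.29,-.25,.003)))
    print(n,best, 'off-ring',[np.mean([D[tuple(int(t) for t in proj(q,P).round()[::-1])] for P in e((best[1],best[2],.0085),k)]).round(1) for k in(.035,.042,.058,.065)])
    for z in(.0085,.0135,.02,.03): print(z,max(np.mean([D[tuple(int(t) for t in proj(q,P).round()[::-1])] for P in e((x,y,z),.05)]) for x in np.arange(.515,.556,.003) for y in np.arange(-.29,-.25,.003)).round(1))
    # pick unchanged, bystanders
    for nm,P in dict(spool=(.757,.145,.03),jar=(.76,-.07,.03),driver=(.71,-.24,.01)).items():
        u,v=proj(q,P).astype(int); print(nm,D[v-18:v+18,u-25:u+25].mean().round(1),end=' ')
    M=cv2.inRange(cv2.cvtColor(q['frame'],cv2.COLOR_BGR2HSV),(5,120,60),(18,255,255));k,l,st,ce=cv2.connectedComponentsWithStats(M)
    for i in range(1,k):
        P=onz(q,*ce[i],.02)
        if st[i,4]>200 and .3<P[0]<.7 and .1<P[1]<.4: print('pick',st[i],P.round(3))
E
```

```text
21.025 [ 0.42487253 -0.05069216  0.17893646] [-0.04101788  0.9033969   0.03219025]
scene (np.float64(34.205), np.float64(0.53), np.float64(-0.27499999999999997)) off-ring [np.float64(4.3), np.float64(11.4), np.float64(9.5), np.float64(4.4)]
0.0085 34.2
0.0135 34.3
0.02 32.8
0.03 27.6
spool 6.5 jar 6.4 driver 6.3 pick [363 160  18  36 300] [0.489 0.286 0.02 ]
side (np.float64(33.975), np.float64(0.533), np.float64(-0.27799999999999997)) off-ring [np.float64(11.2), np.float64(11.5), np.float64(12.1), np.float64(10.7)]
0.0085 34.0
0.0135 33.0
0.02 31.6
0.03 29.6
spool 17.6 jar 16.8 driver 16.7 pick [ 233  318   66   25 1042] [0.487 0.285 0.02 ]
```

Both views place the ring flat on the tray floor at about (0.531, -0.276). The pick is on the mat and the bystanders have not moved.

```bash
python3 -c "
from cell import r
print(r.hand_in())"
```

```text
the job is handed in; nothing more can be done
None
```

I handed the job in at about 21 s: the ring was levered up past both catches with the pick, the pick is back on the mat, and camera measurements show the ring flat in the tray, with no sign that the spool, jar or screwdriver moved (the hand-in gave no verdict).

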